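Refit cover and knob of a fan speed controller

ROBOT

A 7-joint arm with a two-finger parallel gripper is mounted at the origin on the work surface. World frame = base frame: x ahead of the robot, y to its left, z up, the work surface at z = 0. Lengths are in m, angles in rad, forces in N, time in s.
With the tool pointing down it reaches from about 0.35 to 0.9 m from the base axis. Payload 8.1 kg.
Tool frame: the origin (TCP) lies midway between the tips of the shut fingers; the grasp point (between the pads) lies 19 mm behind it; z points along the fingers, y is the direction in which the jaws open and shut (so a half turn about z gives the same grasp; the last joint's range is limited). The gripper opens to 92 mm and grips with 3 to 60 N. Pads are 19 mm wide; open, the fingers measure 130 mm over their backs; the gripper's body (75 mm by 190 mm) begins 47 mm behind the grasp point.
Start: joints at [-1.339, 0.434, 0.025, 1.573, -0.012, 1.134, -0.075], TCP at [0.205, 0.59, 0.227] pointing down, gripper open.
Joint ranges: [-2.62, 2.62], [-0.44, 2.09], [-1.27, 1.32], [0.08, 2.57], [-1.32, 4.46], [0.12, 2], [-2.74, 2.74]. Speed limits (rad/s): [2.22, 2.22, 3.01, 3.01, 3.14, 3.14, 3.14].

INTERFACE

Orientations are given as a rotation vector (axis times angle).
In Python, from cell import observe, get_image, ticket gives the robot as it stands.
- The arm moves only by the shell command python3 -m jog 'ROWS' [OPENING] [FORCE]. ROWS is JSON, a list of rows, each a list of 4 numbers: the shift along the tool's x, y, z in m, then the turn about the tool's z in rad. In form: [[x, y, z, twist], ...]. A call has 1 to 8 rows; each row shifts and turns the pose as measured when the row begins, along the tool's axes as they then stand; what a row does not reach is not made up. A row lasts 1/10 s, in which the tool goes at most 50 mm and 8.59 degrees, less where a joint would pass 70% of its speed; a pose out of reach is approached as far as the arm can. A call is refused whole if a number of a shift passes 0.05 or a number of a turn 0.15, either way. A call with a gripper value outside its range is refused whole. OPENING is the gripper's target within -1 to 1 (shut at 1, half-way at 0, fully open at -1), set as the call begins (- or left out, the last holds). The fingers move at their own pace and stop on an object; FORCE is the grip in N (left out, the last holds). Time passes only in rows, so rows that do not move let the fingers close. It gives the time, the measured TCP pose, the force and the opening at its end, in the units of the state.
- observe(): the state, without advancing time (a new reading comes with each control period).
- get_image(name): name is "scene" or "top" or "wrist"; returns a dict with "img" (480x640x3 uint8, red, green, blue), "intrinsics" (3x3 intrinsics, pixels), "rvec" (rotation vector, rad) and "tvec" (3), from world to camera coordinates, as OpenCV has them. Camera axes: x right, y down, z forward; pixel columns grow to the right and rows downward; lengths in m; the calibration is good to about 2 mm. A picture is of the moment at which its call begins. There is no depth.
- ticket.sign_off(): hands the job in, once; it reports no verdict.
The state is a dict: "clock": time; "joints": joint angles; "dq": joint speeds; "joint_efforts": joint torques, N m; "position": TCP position; "ee_rot": TCP orientation; "force": force on the tool from outside, world axes, zero at the start; "ft_torque": the same for the moment, N m; "width": opening from 0.0 (shut) to 1.0 (fully open).
Only numpy, scipy, OpenCV 4.12 (cv2) and the standard library are available. Lean on these libraries where they do the work, as an engineer would, in place of code of your own. Each camera call takes 0.05 s, during which the arm holds its last target. There are 200 camera calls.

TASK

Put the loose cover of the open fan speed controller back on its box: set it down gently, not dropped, so that the spindle comes up through its hole and it sits level and seated all round. Then take the black knob, turn it so that the flat in its socket matches the flat of the D-shaped spindle, slide it fully home and push the sprung spindle in with it; finish while still holding the knob pressed in, ready for its grub screw to be tightened, and leave the other things on the bench where they are.

Things in the scene. Friction and masses are not known exactly. Their poses are not given: they have to be found in the camera images.
- controller: Fan speed controller, fixed: square open-topped grey box, 116 x 116 mm outside, walls 4 mm, 50 mm high, on a wooden back board 190 (x) x 160 (y) x 12 mm. A copper ring lies inside, a 12 mm metal spindle stands in the centre; cable glands stick out 24 mm from both x sides below the rim. Origin: centre of the board's underside, on the bench; z up, x and y square to the box.
- controller_rim (a point): Centre of the box's open top, level with the rim's top face, 62 mm above the bench, on the spindle's axis; axes as the controller's. A brass brush arm, seen on the copper ring inside the box, turns with the spindle and points the opposite way to the spindle's flat.
- spindle_tip (a point): Centre of the spindle's top end, 105 mm above the bench while not pressed, 21 mm above the seated cover's boss. The spindle is a 12 mm round bar with one flat along it, 2.5 mm from the axis, and a 1.5 mm chamfer at the top edge. The point's x axis points from the axis square out through the flat, z up. It stands at any angle and turns only stiffly (0.35 N m).
- spindle (a joint): How far the spindle is pushed down into the controller against its spring, in m: 0 when free, 0.005 at its stop. It begins to move at about 3 N and takes about 8 N to reach the stop.
- cover: Loose grey cover, 0.14 kg, right way up on the bench: plate 120 x 120 x 4 mm, below it a lip 104 mm square outside, 8 mm deep, that goes inside the box's walls with 2 mm to spare each side; on it a square boss (to grip it by) with a hole for the spindle. Any quarter turn fits. Origin: centre of the lip's lower edge; the plate is 8 to 12 mm above it. z up, x and y square to the sides.
- cover_seat (a point): Centre of the underside of the cover's plate, the face that rests on the rim, 8 mm above the cover's origin. Meets controller_rim when the cover is seated.
- cover_boss (a point): Centre of the top of the cover's square boss, 30 mm above the cover's origin. The boss is 50 x 50 mm and rises 18 mm from the plate, its sides parallel to the plate's; a 22 mm hole goes down through boss and plate.
- knob: Black knob, 60 g, upright on the bench, 36 mm tall: round skirt, 50 mm diameter, 14 mm high, on it a bar grip 20 mm wide, 22 mm high, 54 mm long, square at one end, narrowing to a pointed nose with a pale pointer line at the other. Origin: centre of the underside; z up, x along the bar to the nose: sides parallel from x = -25 to +18 mm, nose end at +29; grip sides at y = -10, +10.
- knob_socket (a point): Blind end of the D-socket in the knob's underside, on its axis 14 mm above the underside; axes as the knob's. Socket 13.4 mm diameter, flat 3.2 mm from the axis on the nose (+x) side, 1 mm chamfer at the mouth. Meets spindle_tip when home: the underside is then 91 mm above the bench, or 86 mm (2 mm above the boss) with the spindle right in.
- fuse_carton: Bystander: small open cardboard carton with fuses, 80 x 120 x 50 mm; origin at the centre of its underside.
- screwdriver: Bystander: screwdriver, 190 mm long, lying on the bench.
- cable_gland: Bystander: grey plastic cable gland, 28 mm wide, 30 mm tall, standing; origin at the centre of its underside.
- screw_tin: Bystander: closed round steel tin, 60 mm diameter, 55 mm tall; origin at the centre of its underside.
Things that resemble listed ones, but are neither listed nor needed, are in the scene too. Of the things shaped like the cover, the grey one is meant.

How it is judged:
By the outcome, as a careful person would: the job done as asked, in the order asked, and still so for the second after the job is handed in, while the arm keeps its last pose, push and grip.
It also fails if it takes over 64 s, if anything falls off the work surface, if the arm or the gripper's body presses on something with over 40 N, if the wrist force passes 120 N, or if a joint passes its speed limit or range.

## Working session

There is one attempt and no reset: what is moved stays moved. The work goes in short steps, Python scripts to look and compute and a shell command to move; the robot and the scene stay as the last step left them, time stands still between calls to the robot, and variables do not carry over. Pictures are saved under pics/ and viewed, about 8 in all and at most 12, crops included, and the job is handed in when it is done.

```bash
ls; mkdir -p pics
cat > h.py <<'E'
import numpy as np, cv2
from cell import observe, get_image
from scipy.spatial.transform import Rotation as R
def snap(n,f):
    d=get_image(n); cv2.imwrite(f'pics/{f}.png',d['img'][:,:,::-1]); np.savez(f'pics/{f}.npz',**d); return d
def load(f): return np.load(f'pics/{f}.npz')
def ray(d,u,v):
    Rm=cv2.Rodrigues(np.array(d['rvec'],float))[0]; t=np.array(d['tvec'],float).ravel()
    return -Rm.T@t, Rm.T@np.linalg.inv(d['intrinsics'])@np.array([u,v,1.])
def onz(d,u,v,z):
    c,r=ray(d,u,v); return c+r*(z-c[2])/r[2]
def proj(d,p):
    return cv2.projectPoints(np.array(p,float).reshape(-1,3),np.array(d['rvec'],float),np.array(d['tvec'],float),np.array(d['intrinsics'],float),None)[0].reshape(-1,2)
E
python3 - <<'E'
from h import *
a=snap('top','top0');b=snap('scene','scene0')
s=observe();print({k:np.round(v,3) for k,v in s.items()})
for d in(a,b):print(ray(d,320,240),d['intrinsics'][0][0])
E
```

```text
pics
{'clock': np.float64(0.1), 'joints': array([-1.339,  0.435,  0.025,  1.574, -0.012,  1.134, -0.075]), 'dq': array([-0.002, -0.001, -0.   , -0.002, -0.001, -0.001,  0.001]), 'joint_efforts': array([ 2.0000e-03, -6.6912e+01,  9.8700e-01, -3.1515e+01, -6.1000e-02,
        3.7000e-02,  0.0000e+00]), 'position': array([0.205, 0.59 , 0.226]), 'ee_rot': array([-5.240e-01, -3.098e+00,  2.000e-03]), 'force': array([ 0.427, -0.566,  0.598]), 'ft_torque': array([-0.006, -0.017, -0.   ]), 'width': np.float64(1.0)}
(array([0.3872015 , 0.04189701, 1.57644032]), array([ 0.07536066,  0.01746719, -0.99706674])) 600.3983581569266
(array([ 1.47534577, -0.68626896,  0.98587578]), array([-0.6339287 ,  0.49773054, -0.59200043])) 581.8638769110626
```

View pics/top0.png

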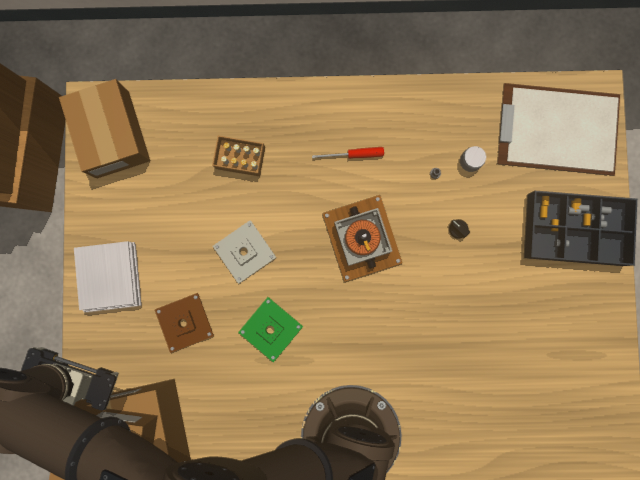

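View pics/scene0.png

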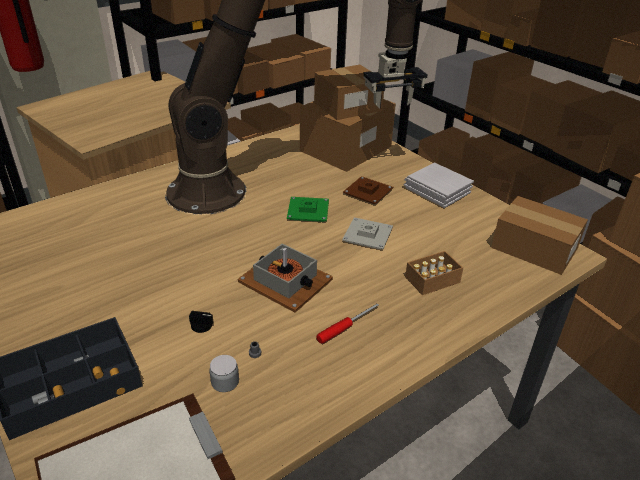

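Cover-shaped things in top view: grey (245,252), brown (184,323), green (271,329). The grey one is meant. The knob is the black item at (459,229), and the controller is at (362,238). I'll confirm in one crop and measure.

```bash
cat > m.py <<'E'
from h import *
d=load('top0');im=d['img'][:,:,::-1].copy()
hsv=cv2.cvtColor(im,cv2.COLOR_BGR2HSV)
def blob(mask,u,v,w):
    m=np.zeros_like(mask);m[v-w:v+w,u-w:u+w]=mask[v-w:v+w,u-w:u+w]
    c=max(cv2.findContours(m,cv2.RETR_EXTERNAL,cv2.CHAIN_APPROX_NONE)[0],key=cv2.contourArea)
    return c
def rect(c,z):
    P=np.array([onz(d,*p[0],z)[:2] for p in c.astype(float)]).astype(np.float32)*1000
    (x,y),s,a=cv2.minAreaRect(P);return np.round([x,y,*s,a],1)
g=((hsv[:,:,1]<60)&(hsv[:,:,2]>110)).astype(np.uint8)*255
print('cover',rect(blob(g,245,252,45),.012))
k=(hsv[:,:,2]<60).astype(np.uint8)*255
print('knob',rect(blob(k,459,229,20),.036))
b=((hsv[:,:,1]<60)).astype(np.uint8)*255
print('box',rect(blob(b,362,238,34),.062))
c=[cv2.resize(im[v-w:v+w,u-w:u+w],(390,390),interpolation=cv2.INTER_CUBIC) for u,v,w in((245,252,38),(362,238,45))]
k=cv2.resize(im[229-20:229+20,459-20:459+20],(200,200),interpolation=cv2.INTER_CUBIC)
o=np.zeros((600,790,3),np.uint8);o[:390,:390]=c[0];o[:390,400:]=c[1];o[395:595,:200]=k
cv2.imwrite('pics/crop0.png',o)
E
python3 m.py
```

```text
cover [479.8 268.6 120.  118.8  33.8]
knob [ 517.1 -279.2   48.8   23.1   41. ]
box [508.9 -39.1 117.9 115.3  16.8]
```

View pics/crop0.png

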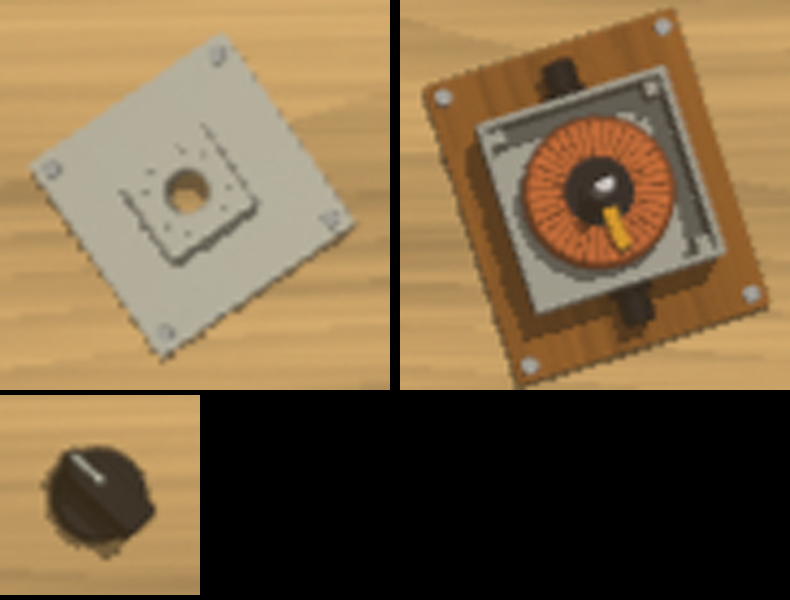

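```bash
cat > go.py <<'E'
# usage: go.py x y z heading_of_tool_y(deg) [mm]: remaining shift in tool axes (mm) then twist(rad)
import sys
from h import *
s=observe();M=R.from_rotvec(s['ee_rot']).as_matrix();p=np.array(s['position'])
x,y,z,h=map(float,sys.argv[1:5])
d=M.T@(np.array([x,y,z])/1000-p); hd=np.degrees(np.arctan2(M[1,1],M[0,1]))
t=(hd-h+90)%180-90
print('pos',np.round(p*1000,1),'yhead',round(hd,2),'tilt',np.round(np.degrees(np.arccos(-M[2,2])),2),'shift mm',np.round(d*1000,1),'twist',round(np.radians(t),3),'F',np.round(s['force'],1),'w',round(float(s['width']),3),'q7',round(s['joints'][6],2),'t',round(float(s['clock']),1))
E
python3 go.py 480 269 190 33.8
```

```text
pos [205.3 589.9 226. ] yhead 70.81 tilt 0.08 shift mm [-364.9 -212.7   36.4] twist 0.646 F [ 0.4 -0.6  0.6] w 1.0 q7 -0.08 t 0.1
```

```bash
python3 -m jog '[[-0.04,-0.023,0.004,0],[-0.04,-0.023,0.004,0],[-0.04,-0.023,0.004,0],[-0.04,-0.023,0.004,0],[-0.04,-0.023,0.004,0],[-0.04,-0.023,0.004,0],[-0.04,-0.023,0.004,0],[-0.04,-0.023,0.004,0]]' -1
python3 go.py 480 269 190 33.8
python3 -m jog '[[0,0,0,0.13],[0,0,0,0.13],[0,0,0,0.13],[0,0,0,0.13],[0,0,0,0.12],[0,0,0,0]]'
python3 go.py 480 269 190 33.8
```

```text
clock: 0.9
position: [0.4484, 0.3077, 0.1895]
ee_rot: [-0.499, -3.096, 0.003]
force: [0.9, 0.6, -0.2]
width: 1.003
pos [448.4 307.7 189.5] yhead 71.69 tilt 0.32 shift mm [-42.1 -26.8  -0.6] twist 0.661 F [ 0.9  0.6 -0.2] w 1.003 q7 0.61 t 0.9
clock: 1.5
position: [0.4542, 0.2957, 0.1871]
ee_rot: [-1.504, -2.756, 0.016]
force: [-0.1, -0.5, 0.6]
width: 1.001
pos [454.2 295.7 187.1] yhead 32.75 tilt 0.61 shift mm [-36.5   7.2  -2.8] twist -0.018 F [-0.1 -0.5  0.6] w 1.001 q7 0.01 t 1.5
```

```bash
python3 -m jog '[[-0.037,0.007,-0.003,-0.018],[0,0,0,0],[0,0,0,0]]' >/dev/null
python3 go.py 480 269 190 33.8
python3 -c "
from h import *
snap('wrist','w1')"
```

```text
pos [479.9 268.4 189.5] yhead 34.54 tilt 0.69 shift mm [ 0.5  0.5 -0.5] twist 0.013 F [0.2 0.3 0.2] w 1.001 q7 0.11 t 1.8
```

View pics/w1.png

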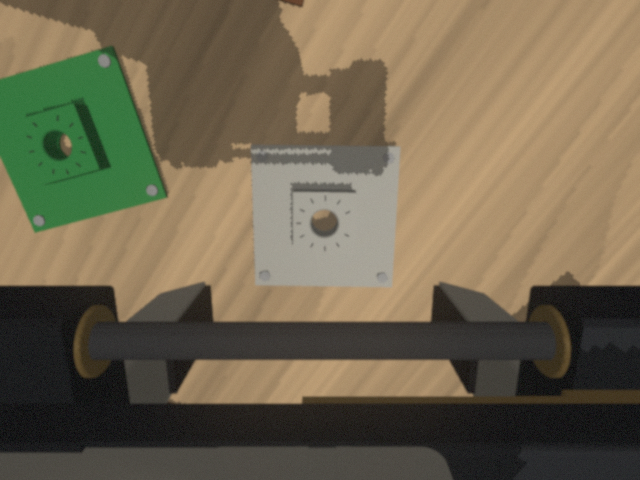

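The wrist view shows the grey cover under the tool, with its hole at about (324,222) and edges nearly square to the image. Fingers are to left and right.

```bash
cat > mw.py <<'E'
from h import *
d=load('w1');print('hole',onz(d,324,222,.030)*1000)
im=d['img'];hsv=cv2.cvtColor(im,cv2.COLOR_RGB2HSV)
m=((hsv[:,:,1]<50)).astype(np.uint8)*255; m[:140]=0;m[292:]=0;m[:,:235]=0;m[:,415:]=0
c=max(cv2.findContours(m,cv2.RETR_EXTERNAL,cv2.CHAIN_APPROX_NONE)[0],key=cv2.contourArea)
P=np.array([onz(d,*p[0],.012)[:2] for p in c.astype(float)]).astype(np.float32)*1000
print(cv2.minAreaRect(P), cv2.boundingRect(c))
E
python3 mw.py
```

```text
hole [477.78627858 270.44668505  30.        ]
((478.09002685546875, 269.59979248046875), (119.88721466064453, 120.0054702758789), 33.852073669433594) (251, 145, 149, 142)
```

```bash
python3 go.py 478.2 269.9 16 33.85
python3 -m jog '[[0.001,0.002,0.03,0.013],[0,0,0.03,0],[0,0,0.03,0],[0,0,0.03,0],[0,0,0.02,0],[0,0,0,0]]' >/dev/null
python3 go.py 478.2 269.9 16 33.85
```

```text
pos [480.5 267.6 189.7] yhead 34.48 tilt 0.68 shift mm [  3.8   1.4 173.7] twist 0.011 F [0.1 0.7 0.3] w 1.001 q7 0.11 t 1.9
pos [479.7 271.8  46.1] yhead 34.49 tilt 0.45 shift mm [-0.7 -2.1 30.1] twist 0.011 F [-0.8 -0.2 -0.4] w 1.0 q7 0.16 t 2.5
```

```bash
python3 -m jog '[[-0.001,-0.002,0.01,0.01],[0,0,0.01,0],[0,0,0.007,0],[0,0,0.002,0],[0,0,0,0]]' 
python3 go.py 478.2 269.9 16 33.85
```

```text
clock: 2.95
position: [0.4795, 0.2713, 0.0175]
ee_rot: [-1.474, -2.774, 0.007]
force: [0.7, -0.7, 0.5]
width: 1.001
pos [479.5 271.3  17.5] yhead 34.03 tilt 0.24 shift mm [-0.4 -1.8  1.5] twist 0.003 F [ 0.7 -0.7  0.5] w 1.001 q7 0.17 t 3.0
```

```bash
python3 -m jog '[[0,-0.002,0.001,0],[0,0,0,0]]' >/dev/null; python3 -m jog '[[0,0,0,0],[0,0,0,0],[0,0,0,0],[0,0,0,0],[0,0,0,0],[0,0,0,0],[0,0,0,0],[0,0,0,0]]' 1 25
python3 go.py 478.2 269.9 16 33.85
python3 -m jog '[[0,0,-0.005,0],[0,0,-0.01,0],[0,0,-0.02,0],[0,0,-0.03,0],[0,0,-0.03,0],[0,0,-0.03,0],[0,0,-0.02,0],[0,0,0,0]]'
python3 go.py 508.9 -39.1 160 16.8
```

```text
clock: 3.95
position: [0.4787, 0.2707, 0.018]
ee_rot: [1.474, 2.774, -0.003]
force: [-0.2, 0.6, 0.3]
width: 0.543
pos [478.7 270.7  18. ] yhead 34.03 tilt 0.11 shift mm [-0.4 -0.8  2. ] twist 0.003 F [-0.2  0.6  0.3] w 0.543 q7 0.17 t 4.0
clock: 4.75
position: [0.4777, 0.2698, 0.1719]
ee_rot: [-1.475, -2.774, 0.006]
force: [-0.1, -0.3, -1.1]
width: 0.54
pos [477.7 269.8 171.9] yhead 33.99 tilt 0.2 shift mm [-273.6 -146.7   12.8] twist 0.3 F [-0.1 -0.3 -1.1] w 0.54 q7 0.11 t 4.8
```

```bash
python3 -m jog '[[-0.035,-0.017,-0.004,0.04],[-0.035,-0.017,-0.004,0.04],[-0.035,-0.017,-0.004,0.04],[-0.035,-0.017,-0.004,0.04],[-0.035,-0.017,-0.004,0.04],[-0.035,-0.017,-0.004,0.04],[-0.035,-0.017,-0.004,0.04],[-0.035,-0.017,-0.004,0.02]]'
python3 go.py 541 -144 200 16.8
```

```text
clock: 5.55
position: [0.4743, -0.0446, 0.2012]
ee_rot: [-1.87, -2.519, 0.007]
force: [1.2, 0.0, -1.0]
width: 0.542
pos [474.3 -44.6 201.2] yhead 16.82 tilt 0.36 shift mm [-114.5   35.1    0.9] twist 0.0 F [ 1.2  0.  -1. ] w 0.542 q7 0.42 t 5.5
```

```bash
python3 -m jog '[[-0.03,0.009,0,0],[-0.03,0.009,0,0],[-0.03,0.009,0,0],[-0.024,0.008,0,0],[0,0,0,0],[0,0,0,0]]' >/dev/null
python3 go.py 541 -144 200 16.8
python3 -c "
from h import *
snap('wrist','w2')"
```

```text
pos [ 536.6 -154.7  197.2] yhead 16.2 tilt 0.72 shift mm [ 9.   7.2 -2.9] twist -0.01 F [-0.7  1.3 -1.7] w 0.544 q7 0.68 t 6.2
```

View pics/w2.png

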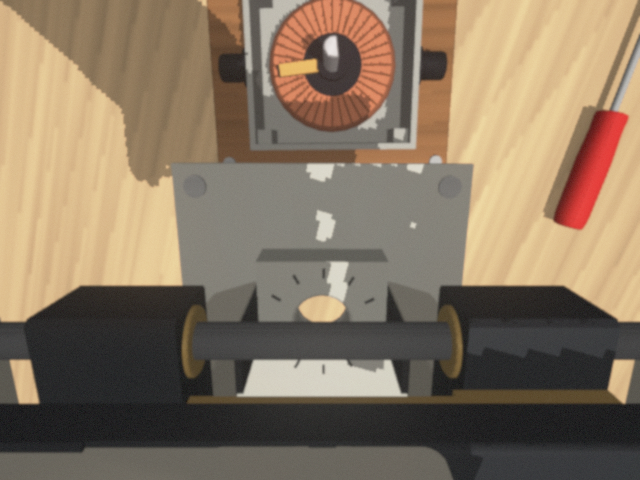

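The wrist view shows the box rim's near edge at v≈149, from u 250 to 416. The spindle tip is at (331,40), the brush arm points left to about (282,69), and the held cover's front corners are at (173,165) and (472,163).

Run:
```python
from h import *
d=load('w2');im=d['img'][:,:,::-1]
c=cv2.resize(im[0:180,225:445],None,fx=3.3,fy=3.3,interpolation=cv2.INTER_CUBIC);cv2.imwrite('pics/crop2.png',c)
p=lambda u,v,z:np.round(onz(d,u,v,z)*1000,1)[:2]
print('tip',p(331,40,.105),'near corners',p(250,149,.062),p(416,149,.062))
g=(p(250,149,.062)-p(416,149,.062));print(np.linalg.norm(g))
s=observe();z=s['position'][2]-.006;a,b=p(173,165,z),p(472,163,z);print('cover front',a,b,np.linalg.norm(a-b),'mid',(a+b)/2,'tcp',s['position'])
e=(b-a)/np.linalg.norm(b-a);print('ang',np.degrees(np.arctan2(e[1],e[0])),'cover ctr',(a+b)/2+60*np.array([e[1],-e[0]]),(a+b)/2-60*np.array([e[1],-e[0]]))
```

```text
tip [505.7 -36.8] near corners [ 468.7 -111.1] [580.7 -78.5]
116.64801755709358
cover front [ 462.4 -115.3] [576.2 -81.3] 118.77053506657286 mid [519.3 -98.3] tcp [ 0.53653527 -0.15461707  0.19729029]
ang 16.634555478158934 cover ctr [ 536.47597718 -155.78900597] [502.12402282 -40.81099403]
```

View pics/crop2.png

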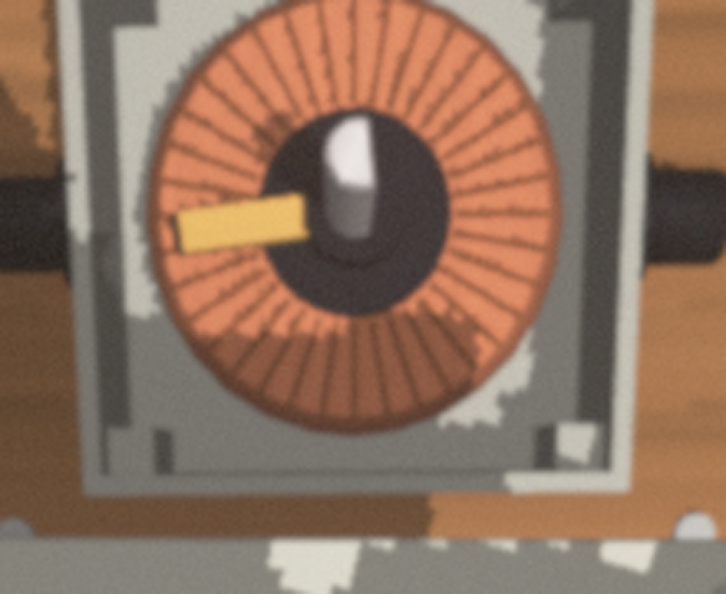

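```bash
python3 - <<'E'
from h import *
d=load('w2');p=lambda u,v,z:onz(d,u,v,z)[:2]*1000
f=lambda a,z:p(225+a[0]/3.3,a[1]/3.3,z)
for n,a,b,z in(('brush',(178,232),(305,215),.045),('tip flat',(370,118),(376,185),.105),('axis',(360,152),(178,232),.105)):
    A,B=f(a,z),f(b,z);e=B-A;print(n,A,B,np.degrees(np.arctan2(e[1],e[0])))
E
python3 go.py 508.4 -38.6 160 16.5
```

```text
brush [472.79894169 -53.78150374] [498.12547286 -42.9398014 ] 23.17464738189784
tip flat [508.38271514 -33.76234683] [512.40188334 -43.52445186] -67.62248515541133
axis [508.26861061 -39.30508828] [481.55975514 -60.25161863] -141.89453709411794
pos [ 536.5 -154.6  197.3] yhead 16.22 tilt 0.71 shift mm [119.2   5.9  37.4] twist -0.005 F [-0.2  0.1 -2. ] w 0.546 q7 0.68 t 6.2
```

```bash
python3 -m jog '[[0.02,0.001,0,0],[0.02,0.001,0,0],[0.02,0.001,0,0],[0.02,0.001,0,0],[0.02,0.001,0.008,0],[0.01,0,0.008,0],[0,0,0,0],[0,0,0,0]]' >/dev/null
python3 go.py 508.4 -38.6 150 16.5
```

```text
pos [504.  -37.6 179.2] yhead 16.68 tilt 0.94 shift mm [-2.4  4.4 29.1] twist 0.003 F [-0.  -1.1 -1.2] w 0.541 q7 0.45 t 7.0
```

```bash
python3 -m jog '[[-0.002,0.004,0.01,0],[0,0,0.01,0],[0,0,0.009,0],[0,0,0,0],[0,0,0,0]]' >/dev/null
python3 go.py 508.4 -38.6 130 16.5; python3 -m jog '[[0,0,0,0],[0,0,0,0],[0,0,0,0],[0,0,0,0]]' >/dev/null
python3 go.py 508.4 -38.6 130 16.5; python3 -c "
from h import *
print(R.from_rotvec(observe()['ee_rot']).as_matrix()[2])"
```

```text
pos [508.7 -42.  147.3] yhead 16.42 tilt 0.94 shift mm [ 3.3  1.  17.3] twist -0.001 F [ 0.2  0.1 -1.4] w 0.539 q7 0.48 t 7.5
pos [509.1 -42.4 147.9] yhead 16.38 tilt 0.88 shift mm [ 3.8  0.6 17.9] twist -0.002 F [ 0.4  0.4 -1.3] w 0.541 q7 0.48 t 7.9
[ 0.00320284 -0.01503511 -0.99988184]
```

```bash
python3 -m jog '[[0.004,0.001,0.005,0],[0,0,0.01,0],[0,0,0.008,0],[0,0,0,0],[0,0,0,0]]' >/dev/null
python3 go.py 508.4 -38.6 95 16.5; python3 -m jog '[[0,0,0.005,0],[0,0,0.01,0],[0,0,0.01,0],[0,0,0,0],[0,0,0,0]]' >/dev/null
python3 go.py 508.4 -38.6 86 16.5
```

```text
pos [508.3 -37.4 122.6] yhead 16.43 tilt 0.9 shift mm [-1.2  0.2 27.6] twist -0.001 F [-0.4 -0.3 -1. ] w 0.54 q7 0.49 t 8.4
pos [507.9 -37.7  95.1] yhead 16.41 tilt 0.92 shift mm [-1.   0.4  9.1] twist -0.002 F [-0.3 -0.4 -0.8] w 0.545 q7 0.52 t 8.9
```

```bash
python3 -m jog '[[-0.001,0,0.005,0],[0,0,0.005,0],[0,0,0,0]]' >/dev/null
python3 go.py 508.4 -38.6 78 16.5; python3 -m jog '[[0,0,0.003,0],[0,0,0.003,0],[0,0,0,0]]' >/dev/null
python3 go.py 508.4 -38.6 76 16.5
```

```text
pos [508.3 -38.8  84.6] yhead 16.41 tilt 0.88 shift mm [0.1 0.3 6.6] twist -0.001 F [-0.2 -0.2 -2.6] w 0.546 q7 0.53 t 9.2
pos [508.4 -38.8  78.2] yhead 16.41 tilt 0.86 shift mm [0.2 0.1 2.2] twist -0.002 F [-0.4  0.4 -1.9] w 0.546 q7 0.54 t 9.5
```

Lip (at about 60 mm) is below the rim, with no contact force. I'll continue gently.

```bash
python3 -m jog '[[0,0,0.002,0],[0,0,0.001,0],[0,0,0,0]]' >/dev/null
python3 go.py 508.4 -38.8 72 16.5; python3 -m jog '[[0,0,0.001,0],[0,0,0.001,0],[0,0,0,0]]' >/dev/null
python3 go.py 508.4 -38.8 72 16.5
```

```text
pos [508.4 -38.8  75. ] yhead 16.42 tilt 0.85 shift mm [-0.  0.  3.] twist -0.001 F [-0.4  0.1 -1.3] w 0.545 q7 0.54 t 9.8
pos [508.6 -38.8  73. ] yhead 16.42 tilt 0.82 shift mm [ 0.  -0.2  1. ] twist -0.001 F [-0.8  0.7 -1.1] w 0.54 q7 0.54 t 10.1
```

```bash
python3 -m jog '[[0,0,0.001,0],[0,0,0,0]]' >/dev/null
python3 go.py 508.4 -38.8 72 16.5; python3 -m jog '[[0,0,0.001,0],[0,0,0,0]]' >/dev/null
python3 go.py 508.4 -38.8 72 16.5;python3 -m jog '[[0,0,0.001,0],[0,0,0,0]]' >/dev/null
python3 go.py 508.4 -38.8 72 16.5
```

```text
pos [508.6 -38.8  72.5] yhead 16.41 tilt 0.81 shift mm [ 0.  -0.2  0.5] twist -0.002 F [-1.1 -0.2 -0.4] w 0.543 q7 0.54 t 10.3
pos [508.6 -38.8  72.2] yhead 16.39 tilt 0.78 shift mm [ 0.1 -0.2  0.2] twist -0.002 F [-0.4  0.8  0.4] w 0.545 q7 0.54 t 10.5
pos [508.6 -38.9  71.9] yhead 16.38 tilt 0.75 shift mm [ 0.1 -0.2 -0.1] twist -0.002 F [-1.2  0.8 -0.6] w 0.539 q7 0.54 t 10.7
```

```bash
python3 -m jog '[[0,0,0.002,0],[0,0,0.002,0]]' >/dev/null
python3 go.py 508.4 -38.8 72 16.5; python3 -m jog '[[0,0,0.003,0],[0,0,0.003,0]]' >/dev/null
python3 go.py 508.4 -38.8 72 16.5
```

```text
pos [508.7 -39.   71.1] yhead 16.35 tilt 0.72 shift mm [ 0.3 -0.3 -0.9] twist -0.003 F [-11.9   1.7  40. ] w 0.543 q7 0.55 t 10.9
pos [508.9 -39.4  69.4] yhead 16.3 tilt 0.68 shift mm [ 0.8 -0.3 -2.6] twist -0.003 F [-12.5   0.9  39.3] w 0.542 q7 0.55 t 11.1
```

```bash
python3 -m jog '[[0,0,-0.001,0],[0,0,0,0]]' >/dev/null
python3 go.py 508.4 -38.8 72 16.5; python3 -m jog '[[0,0,0,0],[0,0,0,0],[0,0,0,0]]' 0.3 5
python3 -m jog '[[0,0,0,0],[0,0,0,0],[0,0,0,0],[0,0,0,0]]' -1
python3 go.py 508.4 -38.8 150 16.5
```

```text
pos [509.3 -39.6  71.2] yhead 16.28 tilt 0.6 shift mm [ 1.1 -0.7 -0.8] twist -0.004 F [ 0.8  0.5 -0.7] w 0.543 q7 0.55 t 11.3
clock: 11.6
position: [0.509, -0.0395, 0.0702]
ee_rot: [-1.878, -2.505, 0.003]
force: [-0.2, 0.5, -1.3]
width: 0.546
clock: 12.0
position: [0.5093, -0.0396, 0.0699]
ee_rot: [-1.877, -2.505, 0.004]
force: [0.6, -0.2, 0.0]
width: 0.844
pos [509.3 -39.6  69.9] yhead 16.31 tilt 0.64 shift mm [  1.6  -1.3 -80. ] twist -0.003 F [ 0.6 -0.2  0. ] w 0.844 q7 0.55 t 12.0
```

```bash
python3 -m jog '[[0,0,-0.01,0],[0,0,-0.02,0],[0,0,-0.03,0],[0,0,-0.03,0],[0,0,-0.03,0],[0,0,0,0]]' -1 >/dev/null
python3 -m jog '[[-0.035,0,0,0.1],[-0.035,0,0,0.1],[-0.035,0,0,0.1],[0,0,0,0],[0,0,0,0]]' >/dev/null
python3 go.py 517 -279 190 -47
python3 -c "
from h import *
snap('wrist','w3');snap('top','top3')"
```

```text
pos [ 530.1 -146.   199.5] yhead -1.43 tilt 0.48 shift mm [-133.3   -9.7    8.9] twist 0.795 F [-1.1  0.5 -0.6] w 1.003 q7 0.4 t 13.1
```

View pics/w3.png

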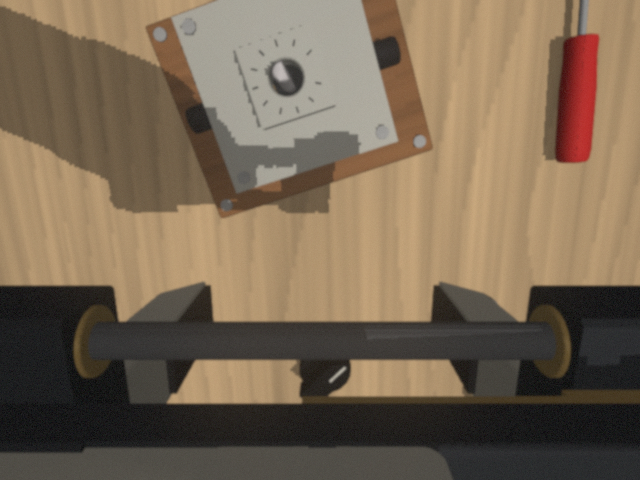

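The cover sits on the box with the spindle through its hole at (285,77). Its near corners are at (240,193) and (398,142). Next I'll check its height numerically and go to the knob.

```bash
python3 - <<'E'
from h import *
d=load('w3');p=lambda u,v,z:onz(d,u,v,z)[:2]*1000
hsv=cv2.cvtColor(d['img'],cv2.COLOR_RGB2HSV)
m=(hsv[:,:,1]<75).astype(np.uint8)*255;m[215:]=0;m[:,440:]=0
m=cv2.morphologyEx(m,cv2.MORPH_OPEN,np.ones((5,5)))
c=max(cv2.findContours(m,cv2.RETR_EXTERNAL,cv2.CHAIN_APPROX_NONE)[0],key=cv2.contourArea)
print(cv2.approxPolyDP(c,6,True)[:,0].tolist())
for z in(.062,.066,.07):
    a,b=p(238,193,z),p(398,142,z);print(z,a,b,np.linalg.norm(a-b))
t=load('top3');im=t['img'];hsv=cv2.cvtColor(im,cv2.COLOR_RGB2HSV)
E
python3 -m jog '[[-0.035,-0.003,0,0.13],[-0.035,-0.003,0,0.13],[-0.03,-0.003,0,0.13],[0,0,0,0.13],[0,0,0,0.13],[0,0,0,0.13],[0,0,0,0]]' >/dev/null
python3 go.py 517 -279 190 -47
```

```text
[[172, 16], [202, 101], [199, 110], [187, 110], [196, 131], [212, 129], [235, 192], [397, 141], [380, 69], [398, 61], [393, 38], [372, 41], [361, 0], [214, 0]]
0.062 [ 467.84547621 -114.85874913] [583.53087465 -81.60629337] 120.36958595865335
0.066 [ 468.70973784 -114.34788134] [582.83257033 -81.54456744] 118.74375056958274
0.07 [ 469.57399946 -113.83701356] [582.13426602 -81.48284151] 117.11791518051218
pos [ 507.3 -236.3  198.5] yhead -46.71 tilt 0.73 shift mm [-22.2  37.8   8. ] twist 0.005 F [ 0.3 -0.3 -0.1] w 1.001 q7 -0.1 t 13.9
```

```bash
python3 -m jog '[[-0.012,0.019,0,0],[-0.011,0.018,0.003,0],[0,0,0,0],[0,0,0,0]]' >/dev/null
python3 go.py 517 -279 190 -47
python3 - <<'E'
from h import *
d=snap('wrist','w4')
cv2.imwrite('pics/w4c.png',cv2.resize(d['img'][80:300,220:440,::-1],None,fx=2.7,fy=2.7,interpolation=cv2.INTER_CUBIC))
E
```

```text
pos [ 517.7 -274.5  194.3] yhead -45.32 tilt 0.92 shift mm [-3.6  2.8  4.3] twist 0.029 F [ 0.7 -0.3 -0.2] w 0.995 q7 -0.01 t 14.3
```

View pics/w4c.png

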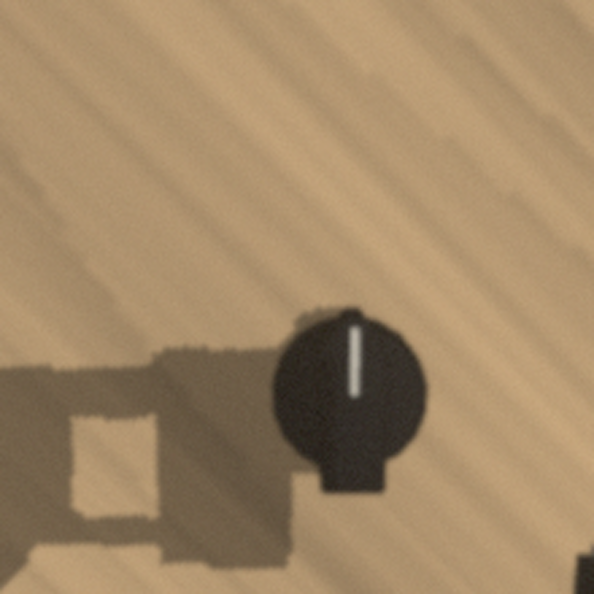

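The crop shows the knob. Its skirt centre is at (350,393), the pointer runs (354,397)→(354,327), and the tail end is mid (353,492). The nose points to image-up (tool +x).

Run:
```python
from h import *
d=load('w4');f=lambda x,y,z:onz(d,220+x/2.7,80+y/2.7,z)[:2]*1000
print('skirt',f(350,393,.014),'diam',np.linalg.norm(f(273,393,.014)-f(427,393,.014)))
a,b=f(354,397,.036),f(354,327,.036);print('line',np.degrees(np.arctan2(*(b-a)[::-1])))
t,n=f(353,492,.036),f(351,310,.036);e=n-t;print('tail-nose',np.degrees(np.arctan2(*e[::-1])),np.linalg.norm(e),'axis',t+25/54*e,'w',np.linalg.norm(f(321,490,.036)-f(385,490,.036)))
```

```text
skirt [ 528.26911181 -291.93393902] diam 48.43180906586159
line 45.74392411085882
tail-nose 46.33159222886387 54.9955709679347 axis [ 527.70703648 -291.79401987] w 19.259846256952443
```

```bash
python3 - <<'E'
from h import *
d=load('top0');print(onz(d,458.6,229,.014)*1000,onz(d,458.6,229,.036)*1000)
s=load('scene0');print(proj(s,[[.528,-.292,.014],[.517,-.279,.014]]),proj(d,[[.528,-.292,.014],[.517,-.279,.014]]))
E
python3 go.py 528 -291.9 100 -44
```

```text
[ 526.6475562  -292.84481485   14.        ] [ 524.68408071 -288.13146987   36.        ]
[[200.8518976  320.45269674]
 [203.58125227 315.56487193]] [[458.25688284 228.49059574]
 [453.42033893 232.79233055]]
pos [ 517.6 -274.5  194.3] yhead -45.33 tilt 0.91 shift mm [-5.2 21.1 94. ] twist -0.023 F [-0.1 -0.6  0.4] w 1.0 q7 -0.01 t 14.3
```

```bash
python3 -m jog '[[-0.003,0.011,0.01,-0.02],[-0.002,0.01,0.02,0],[0,0,0.03,0],[0,0,0.03,0],[0,0,0.02,0],[0,0,0,0],[0,0,0,0]]' >/dev/null
python3 go.py 527.8 -292 18 -44
```

```text
pos [ 531.2 -283.6   82.5] yhead -43.03 tilt 1.05 shift mm [-9.1  4.2 64.3] twist 0.017 F [ 0.5 -0.5  1. ] w 1.0 q7 0.13 t 15.1
```

```bash
python3 -m jog '[[-0.005,0.002,0.005,0.017],[-0.004,0.002,0.01,0],[0,0,0.01,0],[0,0,0.01,0],[0,0,0,0],[0,0,0,0]]' >/dev/null
python3 go.py 527.8 -292 18 -44
```

```text
pos [ 529.4 -293.5   47.7] yhead -43.98 tilt 0.93 shift mm [-0.4 -1.8 29.7] twist 0.0 F [-0.  -0.1  0.1] w 0.999 q7 0.16 t 15.7
```

```bash
python3 -m jog '[[0,-0.002,0.01,0],[0,0,0.01,0],[0,0,0.006,0],[0,0,0.002,0],[0,0,0,0],[0,0,0,0]]' >/dev/null
python3 go.py 527.8 -292 18 -44
```

```text
pos [ 527.9 -291.2   17.1] yhead -43.96 tilt 0.94 shift mm [-0.7  0.5 -0.9] twist 0.001 F [-0.3 -0.5  0.5] w 1.003 q7 0.19 t 16.2
```

```bash
python3 -m jog '[[-0.001,0,-0.001,0],[0,0,0,0],[0,0,0,0],[0,0,0,0],[0,0,0,0],[0,0,0,0],[0,0,0,0],[0,0,0,0]]' 1 40 >/dev/null
python3 -m jog '[[0,0,0,0],[0,0,0,0],[0,0,0,0],[0,0,0,0],[0,0,0,0],[0,0,0,0]]'
python3 go.py 527.8 -292 18 -44;python3 -c "
from h import *
print(R.from_rotvec(observe()['ee_rot']).as_matrix()[2])"
python3 -m jog '[[0,0,-0.005,0],[0,0,-0.01,0],[0,0,-0.02,0],[0,0,-0.03,0],[0,0,-0.03,0],[0,0,-0.03,0],[0,0,-0.02,0],[0,0,0,0]]' >/dev/null
python3 go.py 508.5 -39.4 170 -67.3
```

```text
clock: 17.65
position: [0.5279, -0.2924, 0.0193]
ee_rot: [-2.879, -1.223, -0.012]
force: [0.9, -0.1, -0.6]
width: 0.214
pos [ 527.9 -292.4   19.3] yhead -43.96 tilt 0.9 shift mm [ 0.2 -0.4  1.3] twist 0.001 F [ 0.9 -0.1 -0.6] w 0.214 q7 0.19 t 17.6
[ 0.01237389 -0.00969491 -0.99987644]
pos [ 526.5 -295.4  173.9] yhead -44.06 tilt 0.89 shift mm [ 171.4 -190.9    7.9] twist 0.406 F [-0.3 -0.3 -0. ] w 0.214 q7 0.06 t 18.4
```

```bash
python3 -m jog '[[0.02,-0.022,0,0.1],[0.02,-0.025,0,0.1],[0.02,-0.025,0,0.1],[0.02,-0.025,0,0.1],[0.02,-0.025,0,0],[0,0,0,0]]' >/dev/null
python3 go.py 508.5 -39.4 170 -67.3
```

```text
pos [ 539.3 -135.6  176. ] yhead -68.23 tilt 0.88 shift mm [   7.  -100.6    7.5] twist -0.016 F [ 0.8  0.4 -1.3] w 0.215 q7 -0.57 t 19.1
```

```bash
python3 -m jog '[[0.001,-0.02,0,-0.016],[0.001,-0.02,0,0],[0.001,-0.02,0,0],[0.001,-0.02,0,0],[0.001,-0.01,0,0],[0,0,0,0],[0,0,0,0]]' >/dev/null
python3 go.py 508.5 -39.4 145 -67.3
```

```text
pos [506.  -49.2 175.5] yhead -67.23 tilt 0.8 shift mm [ 6.  -7.7 30.6] twist 0.001 F [ 1.1 -0.8 -0.5] w 0.215 q7 -0.72 t 19.8
```

```bash
python3 -m jog '[[0.006,-0.008,0.01,0],[0,0,0.01,0],[0,0,0.01,0],[0,0,0,0],[0,0,0,0],[0,0,0,0]]' >/dev/null
python3 go.py 508.4 -39.5 128 -67.3
```

```text
pos [508.8 -41.9 142.1] yhead -67.49 tilt 0.69 shift mm [ 0.5 -2.2 14.1] twist -0.003 F [ 0.2 -0.9  0.5] w 0.21 q7 -0.7 t 20.4
```

```bash
python3 -m jog '[[0.001,-0.002,0.006,0],[0,0,0.006,0],[0,0,0,0],[0,0,0,0]]' >/dev/null
python3 go.py 508.4 -39.5 122 -67.3
python3 - <<'E'
from h import *
a=snap('wrist','w5')['img'];b=snap('scene','s5')['img']
u,v=proj(load('s5'),[[.5085,-.0394,.1]])[0].astype(int)
o=np.hstack([cv2.resize(a,(400,300)),cv2.resize(b[v-60:v+60,u-60:u+60],(300,300),interpolation=cv2.INTER_CUBIC)])
cv2.imwrite('pics/c5.png',o[:,:,::-1])
E
```

```text
pos [509.4 -39.4 129.5] yhead -67.49 tilt 0.68 shift mm [-0.9 -0.2  7.5] twist -0.003 F [-0.2  0.1  0.1] w 0.214 q7 -0.68 t 20.8
```

View pics/c5.png

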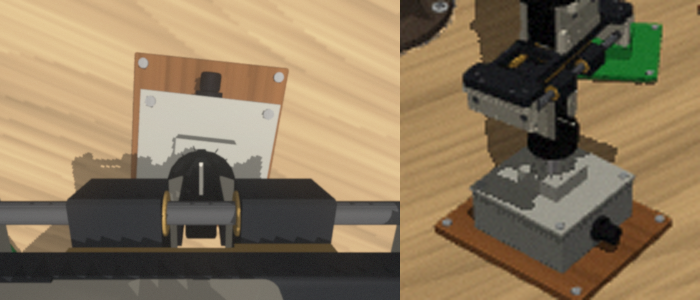

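Left is the wrist view: knob in the fingers with its pointer vertical. Right is the scene view: the cover level on the box and the knob above the spindle. I'll lower gently.

```bash
python3 -m jog '[[-0.001,0,0.003,0],[0,0,0.003,0],[0,0,0,0]]' >/dev/null
python3 go.py 508.4 -39.5 110 -67.3
python3 -m jog '[[0,0,0.002,0],[0,0,0.002,0],[0,0,0,0]]' >/dev/null
python3 go.py 508.4 -39.5 110 -67.3
```

```text
pos [508.6 -39.8 123.5] yhead -67.48 tilt 0.68 shift mm [-0.1 -0.2 13.5] twist -0.003 F [-0.3  0.6 -0.8] w 0.216 q7 -0.68 t 21.1
pos [508.9 -39.7 119.2] yhead -67.48 tilt 0.68 shift mm [-0.4 -0.3  9.2] twist -0.003 F [1.3 0.1 0.4] w 0.211 q7 -0.67 t 21.4
```

```bash
python3 -m jog '[[0,0,0.002,0],[0,0,0.002,0],[0,0,0,0]]' >/dev/null
python3 go.py 508.4 -39.5 110.3 -67.3
python3 -m jog '[[0,0,0.002,0],[0,0,0.002,0],[0,0,0,0]]' >/dev/null
python3 go.py 508.4 -39.5 110.3 -67.3
```

```text
pos [508.9 -39.6 114.9] yhead -67.48 tilt 0.68 shift mm [-0.4 -0.3  4.6] twist -0.003 F [ 0.6 -0.2  0.1] w 0.216 q7 -0.66 t 21.8
pos [508.9 -39.6 110.5] yhead -67.48 tilt 0.68 shift mm [-0.4 -0.3  0.2] twist -0.003 F [ 0.   0.7 -0.6] w 0.213 q7 -0.66 t 22.1
```

Socket is sliding freely. Now I'll press against the spring.

```bash
for i in 1; do python3 -m jog '[[0,0,0.001,0],[0,0,0.001,0],[0,0,0,0]]' >/dev/null
python3 go.py 508.4 -39.5 105.3 -67.3
python3 -m jog '[[0,0,0.001,0],[0,0,0.001,0],[0,0,0,0]]' >/dev/null
python3 go.py 508.4 -39.5 105.3 -67.3; done
```

```text
pos [509.1 -39.7 108.7] yhead -67.49 tilt 0.69 shift mm [-0.6 -0.4  3.4] twist -0.003 F [-1.3  0.4  3.2] w 0.216 q7 -0.65 t 22.4
pos [509.1 -39.7 107. ] yhead -67.49 tilt 0.71 shift mm [-0.6 -0.5  1.7] twist -0.003 F [-1.   0.4  4.8] w 0.213 q7 -0.65 t 22.6
```

```bash
python3 -m jog '[[0,0,0.001,0],[0,0,0.001,0]]' >/dev/null
python3 go.py 508.4 -39.5 105.3 -67.3
python3 -m jog '[[0,0,0.001,0]]' >/dev/null
python3 go.py 508.4 -39.5 105.3 -67.3
python3 -m jog '[[0,0,0.001,0]]' >/dev/null
python3 go.py 508.4 -39.5 105.3 -67.3
```

```text
pos [509.2 -39.7 105.2] yhead -67.5 tilt 0.73 shift mm [-0.7 -0.5 -0. ] twist -0.004 F [-1.9  0.9  6.8] w 0.212 q7 -0.65 t 22.9
pos [509.5 -39.8 104.7] yhead -67.5 tilt 0.75 shift mm [-0.9 -0.7 -0.6] twist -0.004 F [-4.3 -0.2 19.3] w 0.215 q7 -0.65 t 22.9
pos [509.8 -39.9 104.6] yhead -67.51 tilt 0.8 shift mm [-1.1 -0.9 -0.7] twist -0.004 F [-6.9  1.4 25. ] w 0.208 q7 -0.64 t 23.1
```

Run:
```python
from h import *
a=snap('wrist','w6')['img']
for i in range(6): b=snap('scene','s6')['img']
s=observe();print(np.round(s['force'],1),np.round(s['position']*1000,1),s['width'],s['clock'])
u,v=proj(load('s6'),[[.5085,-.0394,.08]])[0].astype(int)
o=np.hstack([cv2.resize(a,(400,300)),cv2.resize(b[v-50:v+50,u-50:u+50],(300,300),interpolation=cv2.INTER_CUBIC)])
cv2.imwrite('pics/c6.png',o[:,:,::-1])
```

```text
[-5.9  1.2 20.1] [509.7 -39.8 104.7] 0.21061642449563484 23.4
```

View pics/c6.png

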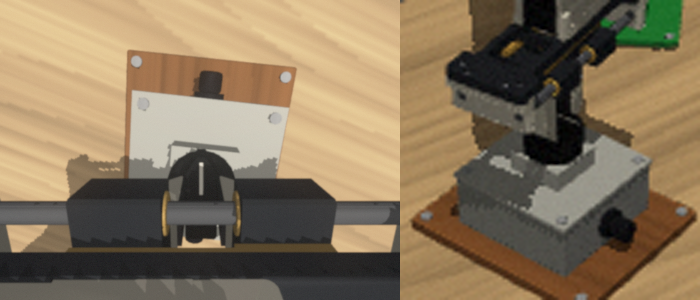

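The knob sits just above the boss and the cover is level. The force is steady at about 20 N against the stop, so I'm handing in.

```bash
python3 -c "
from cell import ticket
print(ticket.sign_off())"
```

```text
the job is handed in; nothing more can be done
None
```

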